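# Straighten a slumped row of books in the desk rack

## Robot

A 7-joint arm with a two-finger parallel gripper is mounted at the origin on a cart in front of the work surface, level with it; the furniture and walls round the work are solid. World frame = base frame: x ahead of the robot, y to its left, z up, the work surface at z = 0. Lengths are in mm, angles in rad, forces in N, time in s.
With the tool pointing down it reaches from about 400 to 850 mm from the base axis. Payload 4.5 kg.
Tool frame: the origin (TCP) lies at the very end of the fingers, on their centre line; the grasp point (between the pads) lies 19 mm behind it; z points along the fingers, y is the direction in which the jaws open and shut (so a half turn about z gives the same grasp; the last joint's range is limited). The gripper opens to 85 mm and grips with 20 to 120 N. Pads are 22 mm wide; open, the fingers measure 114 mm over their backs; the gripper's body (76 mm by 85 mm) begins 54 mm behind the grasp point. The pads swing forward as they close: fully open they stand 13 mm farther back than shut.
Start: joints at [-1.149, 0.689, -0.195, 1.565, 0.157, 0.902, -0.215], TCP at [236.329, 578.624, 206.617] pointing down, gripper open.
Joint ranges: [-3.01, 3.01], [-0.46, 2.08], [-1.47, 1.51], [0.13, 2.56], [-1, 4.14], [0.04, 2.09], [-2.66, 2.66]. Speed limits (rad/s): [2.57, 2.57, 3.14, 3.14, 3.14, 3.14, 3.14].

## Interface

Orientations are given as a unit quaternion [x, y, z, w].
In Python, from cell import r gives the robot as it stands.
- The arm moves only by the tool move_arm, never from a script. Its arguments are lists of equal length, an entry for each row: "offset": the shift along the tool's x, y, z in m, a list of three; "twist": the turn, a rotation vector about the tool's x, y, z in rad, a list of three; "claw": the opening, from 0 (shut) to 1 (fully open). A call has exactly 10 rows; each row is the pose to reach, as a shift and turn from the pose commanded when the call began, along the tool's axes at that moment; what a row does not reach only later rows make up. A row lasts 1/12 s, in which the tool goes at most 41.7 mm and 7.16 degrees, less where a joint would pass 70% of its speed; a pose out of reach is approached as far as the arm can. A call with a gripper value outside its range is refused whole. The fingers move at their own pace and stop on an object; the grip force is fixed at half the most. Time passes only in rows, so rows that repeat a pose let the fingers close, or fill a call up. It gives the time, the measured TCP pose, the force and the opening at its end, in the units of the state.
- r.sense(): the state, without advancing time (a new reading comes with each control period).
- r.snapshot(name): name is "side" or "top"; returns the picture (420x560x3 uint8, red, green, blue); there is no depth.
- r.camera_info(name): a dict with "fx", "fy", "cx", "cy" (pixels), "k1" (the pictures are not rectified: a ray, as slopes to the right and down, at radius r is drawn at 1 + k1 r^2 times it, then the intrinsics apply), "position" and "rotation" of the camera in the world. Camera axes: x right, y up, looking along -z (the intrinsics and any distortion apply to the point x, -y, -z); pixel columns grow to the right and rows downward; lengths in mm; the calibration is good to about 2 mm. A picture is of the moment at which its call begins. camera_info takes no time and is no camera call.
- r.finish_job(): hands the job in, once; it reports no verdict.
The state is a dict: "time_s": time; "joints": joint angles; "qd": joint speeds; "joint_torque": joint torques, N m; "ee_pos": TCP position; "orientation": TCP orientation; "force": force on the tool from outside, world axes, zero at the start; "torque": the same for the moment, N m; "gripper_width": opening from 0.0 (shut) to 1.0 (fully open).
Only numpy, scipy, OpenCV 4.12 (cv2) and the standard library are available. Lean on these libraries where they do the work, as an engineer would, in place of code of your own. Each camera call takes 0.05 s, during which the arm holds its last target.

## Task

Tidy the book rack on the desk without picking anything up, only pushing gently with the fingertips: push the grey diary that sticks out back in until its spine is in line with the spines of the other books, and push the rack's sliding end up against the row so that all five books stand upright and close together. Do not lift or pinch the books or the sliding end, and leave the mug, the clock, the glue stick and the highlighter where they are.

Things in the scene. Friction and masses are not known exactly. Their poses are not given: they have to be found in the camera images.
- rack: Beech book rack, fixed. Origin: middle of its underside; x from its near long edge (-62 mm), where the spines face, to the far one (+62), y along the row to the fixed end. Board 125 x 280 mm, top 14 mm above the desk, open along both long sides. Fixed end: upright panel 115 mm wide, 14 thick, inner face at y = +115, top 139 mm above the desk. The spines belong in line at x = -48 mm.
- slide_end (a joint): Travel (m) of the rack's sliding end, a panel like the fixed one, guided in a groove, towards the fixed end (rack +y): 0 = drawn out, inner face at rack y = -95 mm. Starts at 0 to 0.045, needs about 3 N, stays where left. Against the upright, closed-up row (69 mm of books) it reads 0.141 and meets a hard stop. Its inner face has a felt lining that the fingers must not touch.
- slide_face (a point): Middle of the sliding end's outer face, 94 mm above the desk and 45 mm below the panel's top (panel 115 mm wide, 14 mm thick). Pushed here along rack +y. From the bottom of this face a foot runs 29 mm outwards, its top 20 mm above the desk.
- diary_1_spine (a point): Middle of the spine of the first grey diary, against the fixed end: 150 mm tall, 105 mm deep from spine to fore-edge, 16 mm thick. Loose, 140 g. Its x runs up the book, y out of the spine, z away from the fixed end. Stands on the board; at first leans 0.2 rad, top towards the fixed end.
- diary_2_spine (a point): Middle of the spine of the second grey diary from the fixed end; it starts pulled out 30 to 55 mm beyond the others, towards the robot: 150 mm tall, 105 mm deep from spine to fore-edge, 16 mm thick. Loose, 140 g. Its x runs up the book, y out of the spine, z away from the fixed end. Stands on the board; at first leans 0.2 rad, top towards the fixed end.
- diary_3_spine (a point): Middle of the spine of the third grey diary: 150 mm tall, 105 mm deep from spine to fore-edge, 16 mm thick. Loose, 140 g. Its x runs up the book, y out of the spine, z away from the fixed end. Stands on the board; at first leans 0.2 rad, top towards the fixed end.
- purple_book_spine (a point): Middle of the spine of the purple book, fourth: 118 mm tall, 85 mm deep from spine to fore-edge, 11 mm thick. Loose, 60 g. Its x runs up the book, y out of the spine, z away from the fixed end. Stands on the board; at first leans 0.2 rad, top towards the fixed end.
- red_book_spine (a point): Middle of the spine of the red notebook, fifth and last, nearest the sliding end: 125 mm tall, 80 mm deep from spine to fore-edge, 10 mm thick. Loose, 70 g. Its x runs up the book, y out of the spine, z away from the fixed end. Stands on the board; at first leans 0.2 rad, top towards the fixed end.
- mug: Bystander, loose: spotted mug (92 mm wide, 93 mm tall) behind the work. Origin under its middle.
- clock: Bystander, loose: small black travel clock (42 x 61 x 79 mm tall) to the left. Origin under its middle.
- glue: Bystander, loose: glue stick standing upright (26 mm across, 88 mm tall), at the near right. Origin under its middle.
- marker: Bystander, loose: highlighter lying flat (112 x 20 x 16 mm), in front of the rack. Origin under its middle.

How it is judged:
By the outcome, as a careful person would: the job done as asked, in the order asked, and still so for the second after the job is handed in, with the robot touching nothing.
It also fails if it takes over 58 s, if anything falls off the work surface, if the arm or the gripper's body presses on something with over 40 N, if the wrist force passes 120 N, or if a joint passes its speed limit or range.

## Working session

There is one attempt and no reset: what is moved stays moved. The work goes in short steps, Python scripts to look and compute and a tool call to move; the robot and the scene stay as the last step left them, time stands still between calls to the robot, and variables do not carry over. Pictures are saved under pics/ and viewed, and the job is handed in when it is done.

Besides the shell and the picture viewer there is one more tool, called after "Call:" in YAML: its name, and indented under it one key for each argument. move_arm: Moves the arm, as the interface text tells. Its arguments: {"type":"object","properties":{"offset":{"type":"array"},"twist":{"type":"array"},"claw":{"type":"array"}},"required":["offset","twist","claw"]}

```bash
ls; mkdir -p pics; python3 - <<'E'
from cell import r
import cv2
for n in("side","top"):
    im=r.snapshot(n); cv2.imwrite(f"pics/{n}0.png",im[:,:,::-1]); print(n,r.camera_info(n))
print(r.sense())
E
```

```text
pics
side {'fx': 491.1818497690815, 'fy': 491.1818497690815, 'cx': 279.5399099995524, 'cy': 203.49586068125913, 'k1': 0.007278544270409592, 'position': array([ 173.5707609 , -747.01942017,  479.3811392 ]), 'rotation': array([ 0.54833331, -0.10902568, -0.13976937,  0.81725669])}
top {'fx': 499.5673627187094, 'fy': 499.5673627187094, 'cx': 284.9808924113026, 'cy': 205.3891224909287, 'k1': -0.1690685825196926, 'position': array([ 310.36445314,  191.02486825, 1243.27016294]), 'rotation': array([-0.07199692,  0.08004907,  0.72388572, -0.68146757])}
{'time_s': 0.1, 'joints': array([-1.14921995,  0.68985611, -0.19453368,  1.56623183,  0.15727043,
        0.90247496, -0.21510998]), 'qd': array([ 0.00041918, -0.00339181, -0.00224356, -0.00414093,  0.00079665,
        0.00011624,  0.00030629]), 'joint_torque': array([-2.39267691e-03, -5.40599298e+01, -1.27137020e+00, -1.58987010e+01,
        9.40987462e-03,  4.34271118e-03, -7.81933451e-08]), 'ee_pos': array([236.13059349, 578.02345101, 205.89424571]), 'orientation': array([ 1.92647416e-01,  9.81267724e-01, -7.83574416e-04, -1.10532486e-04]), 'force': array([0.08530975, 0.73511622, 0.06925764]), 'torque': array([-0.03684664,  0.00051638,  0.05451624]), 'gripper_width': 0.9972744190605459}
```

View pics/side0.png

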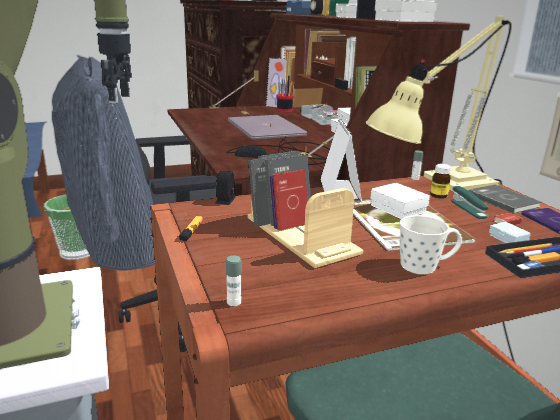

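View pics/top0.png

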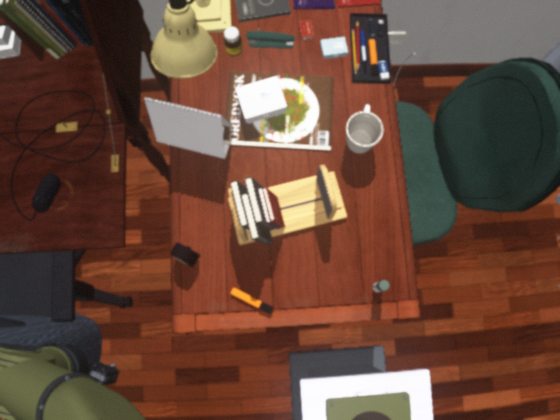

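```bash
cat > h.py <<'E'
import numpy as np, cv2
from scipy.spatial.transform import Rotation as R
from cell import r
def K(c): return np.array([[c['fx'],0,c['cx']],[0,c['fy'],c['cy']],[0,0,1.]]), np.array([c['k1'],0,0,0,0.])
def ray(n,uv):
    c=r.camera_info(n);k,d=K(c)
    p=cv2.undistortPoints(np.array(uv,float).reshape(-1,1,2),k,d)[:,0]
    v=np.c_[p[:,0],-p[:,1],-np.ones(len(p))]
    return np.array(c['position']),R.from_quat(c['rotation']).apply(v)
def onz(n,uv,z):
    o,v=ray(n,uv); return o+v*((z-o[2])/v[:,2])[:,None]
def proj(n,P):
    c=r.camera_info(n);k,d=K(c)
    q=R.from_quat(c['rotation']).inv().apply(np.array(P,float).reshape(-1,3)-c['position'])
    q=q*[1,-1,-1]
    return cv2.projectPoints(q.reshape(-1,1,3),np.zeros(3),np.zeros(3),k,d)[0][:,0]
def tri(u1,u2):
    o1,a=ray('top',[u1]);o2,b=ray('side',[u2]);a=a[0]/np.linalg.norm(a[0]);b=b[0]/np.linalg.norm(b[0])
    s=np.linalg.lstsq(np.c_[a,-b],o2-o1,rcond=None)[0]
    return (o1+s[0]*a+o2+s[1]*b)/2,np.linalg.norm(o1+s[0]*a-o2-s[1]*b)
def rack(P,o,th):
    c,s=np.cos(th),np.sin(th);P=np.asarray(P,float).reshape(-1,3)-[o[0],o[1],0]
    return np.c_[P[:,0]*c+P[:,1]*s,-P[:,0]*s+P[:,1]*c,P[:,2]]
def world(P,o,th):
    c,s=np.cos(th),np.sin(th);P=np.asarray(P,float).reshape(-1,3)
    return np.c_[P[:,0]*c-P[:,1]*s+o[0],P[:,0]*s+P[:,1]*c+o[1],P[:,2]]
def crop(n,x0,y0,x1,y1,f,name,im=None):
    im=r.snapshot(n)[:,:,::-1] if im is None else im
    cv2.imwrite('pics/'+name,cv2.resize(im[y0:y1,x0:x1],None,fx=f,fy=f,interpolation=cv2.INTER_CUBIC))
E
python3 - <<'E'
from h import *
crop('top',220,160,360,250,5.7,'t1.png',cv2.imread('pics/top0.png'))
crop('side',230,140,370,270,4.6,'s1.png',cv2.imread('pics/side0.png'))
E
```

```text
(no output)
```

View pics/t1.png

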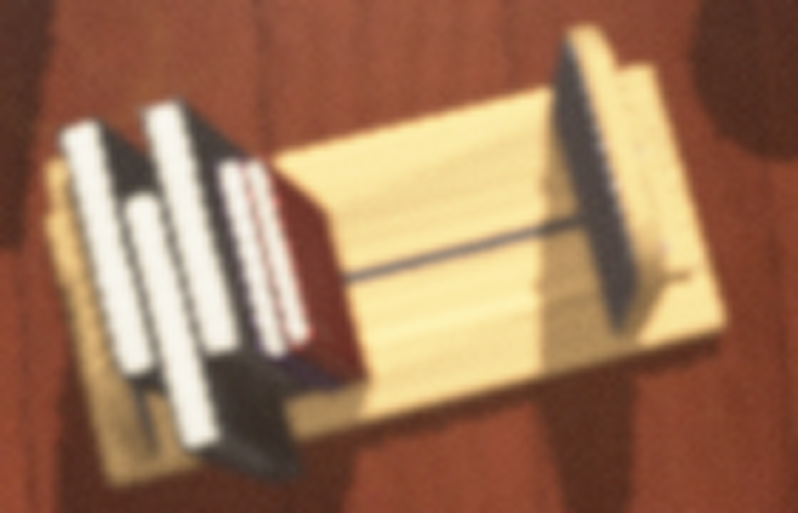

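View pics/s1.png

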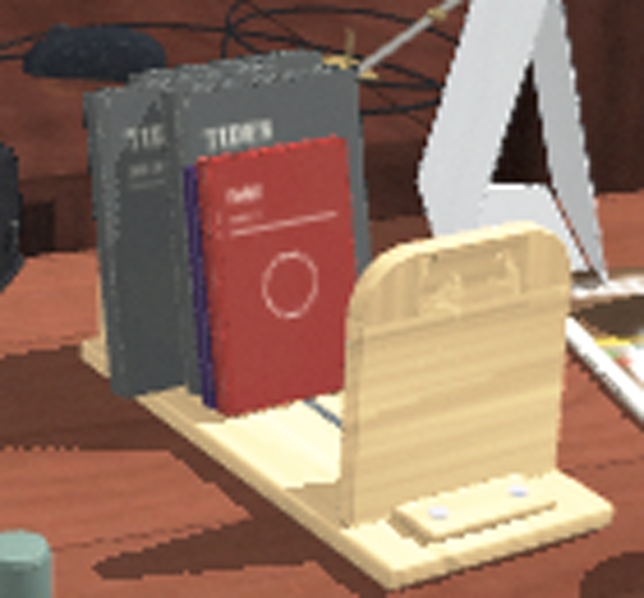

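```bash
python3 - <<'E'
from h import *
f=lambda p:(np.array(p)/5.7+[220,160])
P=onz('top',[f(q) for q in [(118,482),(722,328),(655,66)]],14)
print(P, np.linalg.norm(P[0]-P[1]),np.linalg.norm(P[2]-P[1]))
d=P[0]-P[1]; th=np.arctan2(-d[0],d[1]); 
d2=P[2]-P[1]; print(th,np.arctan2(d2[1],d2[0]))
th=0.6*th+.4*np.arctan2(d2[1],d2[0])
o=(P[0]+P[2])/2; print('o',o,th)
# side view: near right corner, far right corner
g=lambda p:(np.array(p)/4.6+[230,140])
S=onz('side',[g(q) for q in [(388,573),(612,505),(82,345)]],14);print('side',S)
S=onz('side',[g(q) for q in [(388,573),(612,505),(82,350)]],14);
print(rack(S,o,th))
T=onz('top',[f(q) for q in [(205,445),(185,448),(125,373),(222,350),(130,205)]],162);print('diary2 nearR,nearL, d1, d3 tops');print(rack(T,o,th))
T=onz('top',[f(q) for q in [(268,352),(305,338)]],130);print('pur,red');print(rack(T,o,th))
T=onz('top',[f(q) for q in [(570,30),(608,330),(635,330)]],139);print('slide top');print(rack(T,o,th))
S=onz('side',[g(q) for q in [(345,525)]],14);print('slide bottom outer near');print(rack(S,o,th))
for n,p in [('marker',(252,301)),('clock',(185,254)),('glue',(381,286)),('mug',(364,132))]: print(n,onz('top',[p],{'marker':8,'clock':79,'glue':88,'mug':93}[n]))
E
```

```text
[[486.08672808 284.39369087  14.        ]
 [538.343686    15.7693453   14.        ]
 [659.78858283  35.43430018  14.        ]] 273.660060451936 123.026718302609
0.19213570576031705 0.1605315660364226
o [572.93765546 159.91399553  14.        ] 0.17949404987075926
side [[539.86066473  11.9781152   14.        ]
 [661.86159014  38.25953754  14.        ]
 [487.28371615 281.24282588  14.        ]]
[[ -58.95683591 -139.65387035   14.        ]
 [  65.77610953 -135.57572321   14.        ]
 [ -65.57965095  128.91441708   14.        ]]
diary2 nearR,nearL, d1, d3 tops
[[-79.97081793  95.0353284  162.        ]
 [-79.29133263 102.76154683 162.        ]
 [-45.35244925 118.69067163 162.        ]
 [-45.4221033   80.24116526 162.        ]
 [ 19.1713947  102.10530372 162.        ]]
pur,red
[[-44.40222222  62.73324462 130.        ]
 [-42.37930529  47.1209894  130.        ]]
slide top
[[ 53.8614731  -86.45633103 139.        ]
 [-69.39460915 -69.75747034 139.        ]
 [-71.94321814 -80.1632948  139.        ]]
slide bottom outer near
[[-51.27601548 -95.09230792  14.        ]]
marker [[346.07672678 263.62123622   8.        ]]
clock [[461.80818303 411.85138225  79.        ]]
glue [[358.87439905 -40.07524591  88.        ]]
mug [[734.29438024 -35.0065296   93.        ]]
```

Call:
move_arm:
  offset:
    - [-0.03,-0.026,0]
    - [-0.06,-0.052,0]
    - [-0.095,-0.078,0]
    - [-0.126,-0.104,0]
    - [-0.158,-0.13,0]
    - [-0.19,-0.156,0]
    - [-0.22,-0.182,0]
    - [-0.253,-0.208,0]
    - [-0.284,-0.234,0]
    - [-0.316,-0.26,0]
  twist:
    - [0,0,-0.06]
    - [0,0,-0.12]
    - [0,0,-0.18]
    - [0,0,-0.24]
    - [0,0,-0.3]
    - [0,0,-0.36]
    - [0,0,-0.42]
    - [0,0,-0.48]
    - [0,0,-0.54]
    - [0,0,-0.576]
  claw: [0,0,0,0,0,0,0,0,0,0]

```text
time_s: 0.93
ee_pos: [430.9, 216.4, 206.4]
orientation: [-0.095, 0.995, -0.0, -0.0]
force: [0.9, 0.0, 0.6]
gripper_width: 0.001
```

Call:
move_arm:
  offset:
    - [0,0,0.013]
    - [0,0,0.026]
    - [0,0,0.039]
    - [0,0,0.052]
    - [0,0,0.065]
    - [0,0,0.078]
    - [0,0,0.091]
    - [0,0,0.104]
    - [0,0,0.117]
    - [0,0,0.131]
  twist:
    - [0,-0.07,0]
    - [0,-0.14,0]
    - [0,-0.21,0]
    - [0,-0.28,0]
    - [0,-0.35,0]
    - [0,-0.42,0]
    - [0,-0.49,0]
    - [0,-0.56,0]
    - [0,-0.63,0]
    - [0,-0.7,0]
  claw: [0,0,0,0,0,0,0,0,0,0]

```text
time_s: 1.77
ee_pos: [422.3, 179.9, 109.5]
orientation: [-0.091, 0.982, -0.059, 0.155]
force: [0.4, -1.7, 0.5]
gripper_width: 0.001
```

```bash
python3 - <<'E'
from h import *
s=r.sense();print(s['time_s'],s['ee_pos'],s['joints'].round(2),s['force'])
m=R.from_quat(s['orientation']).as_matrix();print(m.round(3))
print(rack(s['ee_pos'],(574,160),.19))
crop('side',210,100,370,230,4,'s2.png');crop('top',200,150,360,270,4.5,'t2.png')
E
```

```text
1.7667 [422.34577732 179.8546047  109.45060604] [-0.62  0.66 -0.17  2.4   1.81  0.4  -0.77] [ 0.38595495 -1.65350073  0.54941883]
[[-0.935 -0.161  0.316]
 [-0.198  0.976 -0.088]
 [-0.294 -0.145 -0.945]]
[[-145.17537024   48.13855482  109.45060604]]
```

View pics/s2.png

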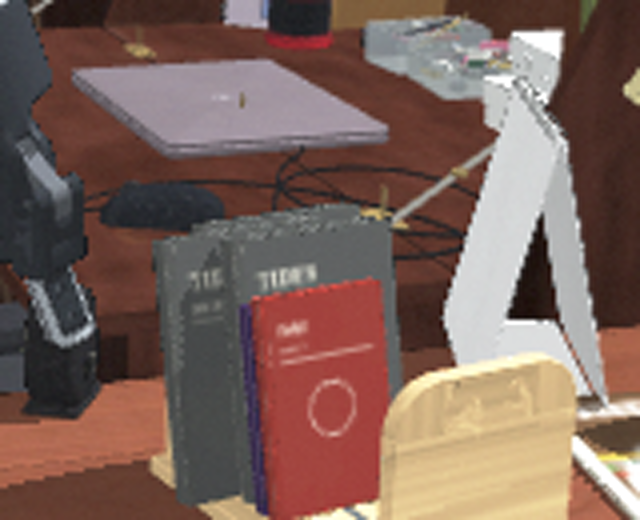

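View pics/t2.png

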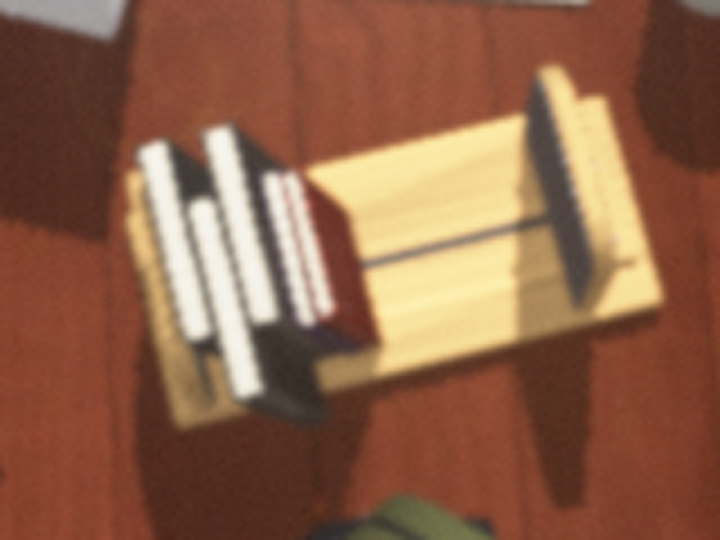

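Call:
move_arm:
  offset:
    - [0,0,0]
    - [0,0,0]
    - [0,0,0]
    - [0,0,0]
    - [0,0,0]
    - [0,0,0]
    - [0,0,0]
    - [0,0,0]
    - [0,0,0]
    - [0,0,0]
  twist:
    - [0,0,0]
    - [0,0,0]
    - [0,0,0]
    - [0,0,0]
    - [0,0,0]
    - [0,0,0]
    - [0,0,0]
    - [0,0,0]
    - [0,0,0]
    - [0,0,0]
  claw: [0,0,0,0,0,0,0,0,0,0]

```text
time_s: 2.7
ee_pos: [421.2, 179.4, 109.2]
orientation: [-0.092, 0.982, -0.06, 0.153]
force: [1.1, 0.4, 0.0]
gripper_width: -0.0
```

```bash
cat >> h.py <<'E'
O=(574,160);TH=.19
def plan(rp,tilt,lean=0):
    """rp: target TCP in rack frame; tilt: fingers toward rack +x. prints offset (m) & twist from measured pose"""
    s=r.sense();m=R.from_quat(s['orientation'])
    t=R.from_euler('z',TH)*R.from_matrix(np.array([[-1,0,0],[0,1,0],[0,0,-1.]]))*R.from_rotvec([lean,-tilt,0])
    d=world(rp,O,TH)[0]-s['ee_pos']
    print('t',s['time_s'].__round__(2),'rack',rack(s['ee_pos'],O,TH).round(1),'off',(m.inv().apply(d)/1000).round(4),'twist',(m.inv()*t).as_rotvec().round(3),'F',R.from_euler('z',-TH).apply(s['force']).round(1), 'J',s['joints'].round(2))
    print('toolz rack',(R.from_euler('z',-TH)*m).as_matrix()[:,2].round(3))
E
python3 - <<'E'
from h import *
plan([-130,84,90],.35)
E
```

```text
t 2.7 rack [[-146.4   47.9  109.2]] off [-0.0108  0.0389  0.0176] twist [-0.146 -0.054  0.023] F [1.2 0.2 0. ] J [-0.62  0.66 -0.17  2.4   1.8   0.39 -0.76]
toolz rack [ 0.29  -0.146 -0.946]
```

Call:
move_arm:
  offset:
    - [-0.002,0.008,0.002]
    - [-0.004,0.016,0.004]
    - [-0.006,0.024,0.006]
    - [-0.008,0.032,0.008]
    - [-0.011,0.039,0.01]
    - [-0.011,0.039,0.014]
    - [-0.011,0.039,0.018]
    - [-0.011,0.039,0.018]
    - [-0.011,0.039,0.018]
    - [-0.011,0.039,0.018]
  twist:
    - [-0.03,-0.01,0.005]
    - [-0.06,-0.02,0.01]
    - [-0.09,-0.03,0.015]
    - [-0.12,-0.04,0.02]
    - [-0.146,-0.054,0.023]
    - [-0.146,-0.054,0.023]
    - [-0.146,-0.054,0.023]
    - [-0.146,-0.054,0.023]
    - [-0.146,-0.054,0.023]
    - [-0.146,-0.054,0.023]
  claw: [0,0,0,0,0,0,0,0,0,0]

```text
time_s: 3.53
ee_pos: [430.7, 218.0, 89.7]
orientation: [-0.093, 0.98, 0.016, 0.174]
force: [0.3, -0.4, -0.0]
gripper_width: 0.004
```

```bash
python3 - <<'E'
from h import *
plan([-95,84,88],.35)
E
```

```text
t 3.53 rack [[-129.7   84.    89.7]] off [-0.032  -0.      0.0135] twist [-0.001  0.    -0.   ] F [ 0.2 -0.5 -0. ] J [-0.43  0.74 -0.42  2.43  2.13  0.54 -1.07]
toolz rack [ 0.343 -0.001 -0.939]
```

```bash
python3 - <<'E'
from h import *
crop('side',210,100,370,230,4,'s3.png');crop('top',220,150,360,290,4.2,'t3.png')
E
```

```text
(no output)
```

View pics/s3.png

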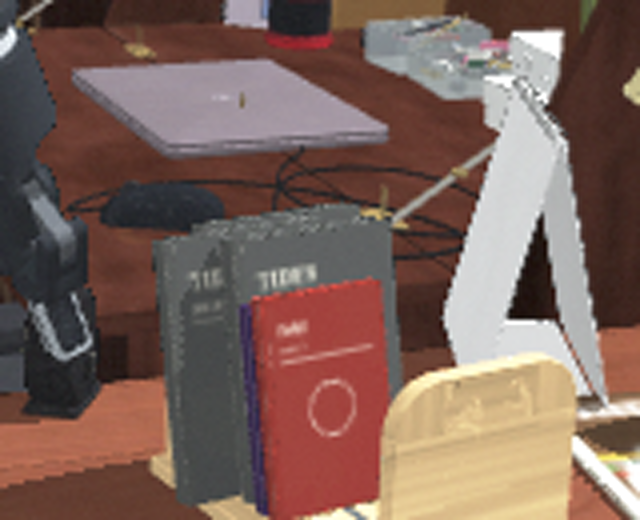

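View pics/t3.png

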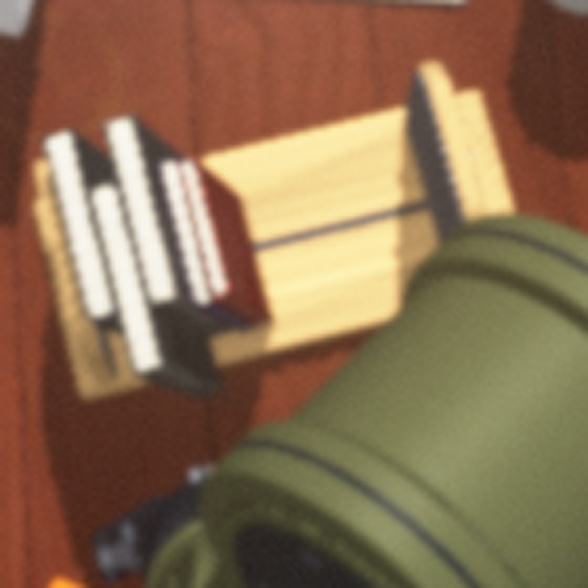

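```bash
python3 - <<'E'
from h import *
f=lambda p:(np.array(p)/5.7+[220,160])
print(rack(onz('top',[f((293,478))],14),O,TH), rack(onz('top',[f((205,445)),f((185,448)),(127/5.7+220,375/5.7+160),f((222,350))],162),O,TH))
print(rack(onz('side',[np.array(p)/4.6+[230,140] for p in [(118,393),(190,392)]],14),O,TH))
print(proj('top',world([[-80,84,93],[-130,84,89.7]],O,TH)))
E
```

```text
[[-79.89067867  64.4652776   14.        ]] [[-80.02745608  95.98641412 162.        ]
 [-79.26683851 103.70506765 162.        ]
 [-46.1149279  118.70886595 162.        ]
 [-45.63607197  80.83010702 162.        ]]
[[-74.42817129  74.43199167  14.        ]
 [-42.48258676  58.68900009  14.        ]]
[[262.51839431 241.25245958]
 [267.76999009 262.20979065]]
```

```bash
python3 - <<'E'
from h import *
plan([-95,87,88],.35)
plan([-65,87,88],.35)
E
```

```text
t 3.63 rack [[-129.7   84.2   89.9]] off [-0.0319  0.0028  0.0136] twist [-0.     0.001  0.   ] F [ 1.   0.4 -0.6] J [-0.43  0.73 -0.42  2.43  2.13  0.54 -1.07]
toolz rack [ 0.343 -0.    -0.939]
t 3.63 rack [[-129.7   84.2   89.9]] off [-0.0601  0.0028  0.024 ] twist [-0.     0.001  0.   ] F [ 1.   0.4 -0.6] J [-0.43  0.73 -0.42  2.43  2.13  0.54 -1.07]
toolz rack [ 0.343 -0.    -0.939]
```

Call:
move_arm:
  offset:
    - [-0.006,0.003,0.003]
    - [-0.012,0.003,0.006]
    - [-0.018,0.003,0.008]
    - [-0.024,0.003,0.011]
    - [-0.028,0.003,0.012]
    - [-0.032,0.003,0.0135]
    - [-0.034,0.003,0.0143]
    - [-0.036,0.003,0.015]
    - [-0.038,0.003,0.0157]
    - [-0.04,0.003,0.0165]
  twist:
    - [0,0,0]
    - [0,0,0]
    - [0,0,0]
    - [0,0,0]
    - [0,0,0]
    - [0,0,0]
    - [0,0,0]
    - [0,0,0]
    - [0,0,0]
    - [0,0,0]
  claw: [0,0,0,0,0,0,0,0,0,0]

```text
time_s: 4.47
ee_pos: [472.6, 229.1, 87.8]
orientation: [-0.093, 0.98, 0.016, 0.173]
force: [0.7, -0.2, -0.6]
gripper_width: -0.0
```

```bash
python3 - <<'E'
from h import *
plan([-65,87,88],.35)
crop('side',210,100,370,230,4,'s4.png')
E
```

```text
t 4.47 rack [[-86.5  87.   87.8]] off [-0.0203  0.      0.0072] twist [-0. -0. -0.] F [ 0.6 -0.3 -0.6] J [-0.44  0.74 -0.32  2.32  2.07  0.42 -0.94]
toolz rack [ 0.343 -0.    -0.939]
```

View pics/s4.png

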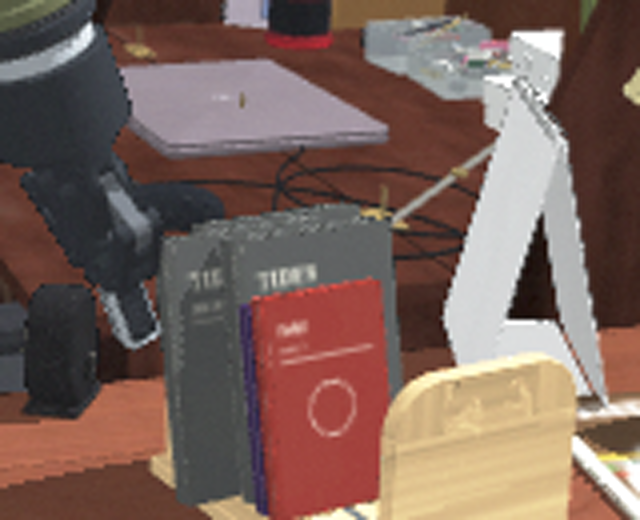

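Call:
move_arm:
  offset:
    - [-0.002,0,0.0007]
    - [-0.004,0,0.0014]
    - [-0.006,0,0.0021]
    - [-0.008,0,0.0028]
    - [-0.01,0,0.0036]
    - [-0.012,0,0.0043]
    - [-0.014,0,0.005]
    - [-0.016,0,0.0057]
    - [-0.018,0,0.0064]
    - [-0.02,0,0.0072]
  twist:
    - [0,0,0]
    - [0,0,0]
    - [0,0,0]
    - [0,0,0]
    - [0,0,0]
    - [0,0,0]
    - [0,0,0]
    - [0,0,0]
    - [0,0,0]
    - [0,0,0]
  claw: [0,0,0,0,0,0,0,0,0,0]

```text
time_s: 5.35
ee_pos: [493.7, 233.3, 88.0]
orientation: [-0.093, 0.98, 0.017, 0.173]
force: [-3.3, 0.6, 2.1]
gripper_width: 0.006
```

```bash
python3 - <<'E'
from h import *
plan([-56,87,88],.35)
crop('side',210,100,370,230,4,'s5.png');crop('top',220,150,360,290,4.2,'t5.png')
E
```

```text
t 5.35 rack [[-65.   87.1  88. ]] off [-0.0085 -0.0001  0.0031] twist [-0.  0. -0.] F [-3.1  1.2  2.1] J [-0.46  0.74 -0.26  2.26  2.03  0.36 -0.87]
toolz rack [ 0.343 -0.    -0.939]
```

View pics/s5.png

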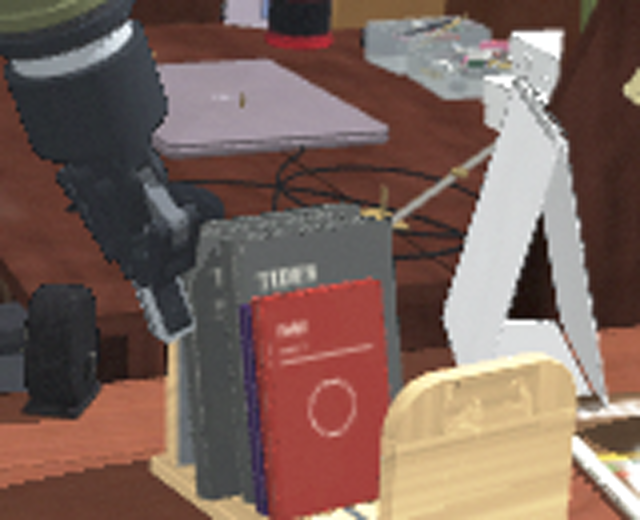

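View pics/t5.png

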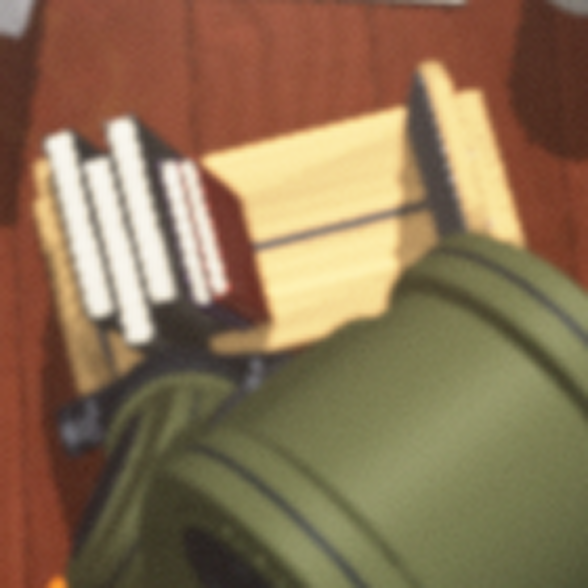

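```bash
python3 - <<'E'
from h import *
f=lambda p:(np.array(p)/4.2+[220,150])
print(rack(onz('top',[f(p) for p in [(137,341),(96,315),(160,298),(148,368),(97,162),(58,135),(120,120)]],162),O,TH))
E
```

```text
[[-63.40898392  99.48628625 162.        ]
 [-44.71287129 117.06946239 162.        ]
 [-44.19167929  82.40901149 162.        ]
 [-78.66691581  97.29164868 162.        ]
 [ 35.55618928  97.48233563 162.        ]
 [ 55.21205465 114.28111538 162.        ]
 [ 55.04748467  80.23372332 162.        ]]
```

Call:
move_arm:
  offset:
    - [-0.0015,0,0.0005]
    - [-0.003,0,0.001]
    - [-0.0045,0,0.0016]
    - [-0.006,0,0.0022]
    - [-0.0075,0,0.0027]
    - [-0.009,0,0.0033]
    - [-0.0105,0,0.0038]
    - [-0.012,0,0.0043]
    - [-0.0135,0,0.0049]
    - [-0.015,0,0.0055]
  twist:
    - [0,0,0]
    - [0,0,0]
    - [0,0,0]
    - [0,0,0]
    - [0,0,0]
    - [0,0,0]
    - [0,0,0]
    - [0,0,0]
    - [0,0,0]
    - [0,0,0]
  claw: [0,0,0,0,0,0,0,0,0,0]

```text
time_s: 6.28
ee_pos: [509.4, 236.1, 88.0]
orientation: [-0.093, 0.98, 0.016, 0.174]
force: [-1.7, 0.2, 0.8]
gripper_width: 0.004
```

```bash
python3 - <<'E'
from h import *
plan([-46,87,88],.35)
crop('side',210,100,370,230,4,'s6.png');crop('top',220,150,360,290,4.2,'t6.png')
E
```

```text
t 6.28 rack [[-49.1  87.   88. ]] off [-0.0029  0.      0.001 ] twist [-0.  0. -0.] F [-1.6  0.5  0.8] J [-0.47  0.74 -0.21  2.22  2.    0.31 -0.82]
toolz rack [ 0.343 -0.    -0.939]
```

View pics/s6.png

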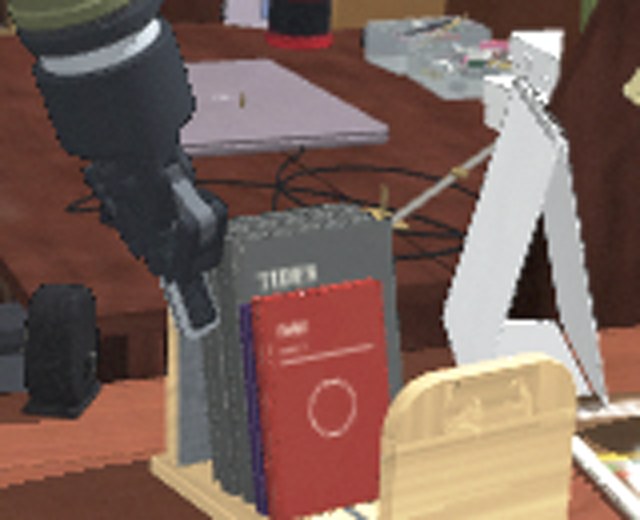

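View pics/t6.png

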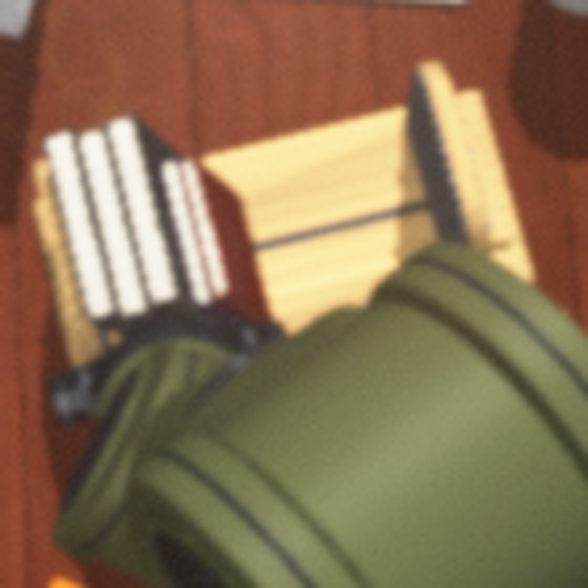

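```bash
cat >> h.py <<'E'
def ends(im):
    """white page-tops: near/far ends in rack x at z=162 (diaries) /130"""
    g=im.astype(int);m=((g.min(2)>165)&(g.max(2)-g.min(2)<40)).astype(np.uint8)
    m[:170]=0;m[245:]=0;m[:,:225]=0;m[:,285:]=0
    n,l,st,c=cv2.connectedComponentsWithStats(m,connectivity=4)
    for i in range(1,n):
        if st[i,4]<20: continue
        ys,xs=np.nonzero(l==i);
        z=162 if st[i,4]>60 else 130
        P=rack(onz('top',np.c_[xs,ys],z),O,TH)
        print(st[i],'x %.1f..%.1f y %.1f'%(*np.percentile(P[:,0],[2,98]),P[:,1].mean()))
E
python3 - <<'E'
from h import *
ends(cv2.imread('pics/top0.png')[:,:,::-1]);print()
ends(r.snapshot('top'))
E
```

```text
[246 179  15  42 251] x -41.0..53.2 y 81.9
[231 182  16  43 246] x -40.5..53.8 y 115.3
[259 189  14  33 197] x -47.0..23.6 y 57.8
[242 194  16  44 256] x -75.0..19.5 y 98.3

[246 179  16  42 248] x -41.0..52.7 y 81.5
[231 182  16  43 245] x -40.5..53.8 y 115.3
[239 182  15  43 248] x -43.7..49.9 y 98.2
[259 189  14  33 199] x -45.9..23.5 y 57.6
```

Call:
move_arm:
  offset:
    - [-0.0006,0,0.0002]
    - [-0.0012,0,0.0004]
    - [-0.0018,0,0.0006]
    - [-0.0024,0,0.0009]
    - [-0.0028,0,0.001]
    - [-0.0028,0,0.001]
    - [-0.0028,0,0.001]
    - [-0.0028,0,0.001]
    - [-0.0028,0,0.001]
    - [-0.0028,0,0.001]
  twist:
    - [0,0,0]
    - [0,0,0]
    - [0,0,0]
    - [0,0,0]
    - [0,0,0]
    - [0,0,0]
    - [0,0,0]
    - [0,0,0]
    - [0,0,0]
    - [0,0,0]
  claw: [0,0,0,0,0,0,0,0,0,0]

```text
time_s: 7.27
ee_pos: [512.2, 236.7, 88.0]
orientation: [-0.093, 0.98, 0.016, 0.174]
force: [-2.1, 0.2, 0.6]
gripper_width: 0.001
```

```bash
python3 - <<'E'
from h import *
ends(r.snapshot('top'))
plan([-46,87,88],.35)
E
```

```text
[246 179  15  42 246] x -41.0..52.7 y 81.5
[239 181  15  42 247] x -41.5..52.1 y 98.1
[231 182  16  43 246] x -40.5..53.2 y 115.3
[259 189  14  33 204] x -45.8..23.0 y 57.6
t 7.32 rack [[-46.2  87.   88. ]] off [-0.0002  0.      0.0001] twist [-0.  0. -0.] F [-2.   0.1 -0.3] J [-0.48  0.74 -0.2   2.21  2.    0.3  -0.81]
toolz rack [ 0.343 -0.    -0.939]
```

Call:
move_arm:
  offset:
    - [-0.0006,0,0.0002]
    - [-0.0006,0,0.0002]
    - [0.004,0,-0.0015]
    - [0.012,0,-0.0045]
    - [0.022,0,-0.008]
    - [0.035,0,-0.013]
    - [0.048,0,-0.0175]
    - [0.055,0,-0.03]
    - [0.055,0,-0.05]
    - [0.055,0,-0.08]
  twist:
    - [0,0,0]
    - [0,0,0]
    - [0,0,0]
    - [0,0,0]
    - [0,0,0]
    - [0,0,0]
    - [0,0,0]
    - [0,0,0]
    - [0,0,0]
    - [0,0,0]
  claw: [0,0,0,0,0,0,0,0,0,0]

```text
time_s: 8.15
ee_pos: [433.6, 220.7, 143.1]
orientation: [-0.093, 0.981, 0.016, 0.172]
force: [-0.4, 0.5, 0.7]
gripper_width: -0.002
```

```bash
python3 - <<'E'
from h import *
ends(r.snapshot('top'))
plan([-100,87,250],0)
plan([0,-145,250],0)
E
```

```text
[246 179  15  42 248] x -41.0..52.7 y 81.9
[239 181  15  43 246] x -41.6..52.1 y 98.4
[231 182  16  43 244] x -40.5..53.2 y 115.2
[259 189  14  33 192] x -45.6..23.5 y 57.8
t 8.2 rack [[-126.7   87.5  148.4]] off [-0.0602 -0.0003 -0.0861] twist [0.002 0.353 0.001] F [-1.2  1.2  4.4] J [-0.54  0.57 -0.23  2.38  1.91  0.32 -0.83]
toolz rack [ 0.346  0.002 -0.938]
t 8.2 rack [[-126.7   87.5  148.4]] off [-0.154  -0.2324 -0.052 ] twist [0.002 0.353 0.001] F [-1.2  1.2  4.4] J [-0.54  0.57 -0.23  2.38  1.91  0.32 -0.83]
toolz rack [ 0.346  0.002 -0.938]
```

Call:
move_arm:
  offset:
    - [-0.006,0,-0.015]
    - [-0.012,0,-0.03]
    - [-0.018,0,-0.048]
    - [-0.024,0,-0.066]
    - [-0.03,0,-0.083]
    - [-0.036,0,-0.0985]
    - [-0.06,-0.03,-0.09]
    - [-0.07,-0.06,-0.086]
    - [-0.08,-0.09,-0.08]
    - [-0.09,-0.12,-0.076]
  twist:
    - [0,0.06,0]
    - [0,0.12,0]
    - [0,0.18,0]
    - [0,0.24,0]
    - [0,0.3,0]
    - [0,0.353,0]
    - [0,0.353,0]
    - [0,0.353,0]
    - [0,0.353,0]
    - [0,0.353,0]
  claw: [0,0,0,0,0,0,0,0,0,0]

```text
time_s: 9.03
ee_pos: [509.0, 127.9, 247.6]
orientation: [-0.099, 0.995, 0.003, -0.002]
force: [1.1, 1.8, 0.2]
gripper_width: 0.002
```

```bash
python3 - <<'E'
from h import *
plan([0,-145,250],0)
E
```

```text
t 9.03 rack [[-69.9 -19.3 247.6]] off [-0.0688 -0.1263 -0.0034] twist [ 0.006 -0.003  0.009] F [1.4 1.6 0.2] J [ 0.09  0.57 -0.67  1.8   0.42  0.93  1.  ]
toolz rack [-0.003  0.006 -1.   ]
```

Call:
move_arm:
  offset:
    - [-0.012,-0.02,0]
    - [-0.024,-0.04,0]
    - [-0.036,-0.06,0]
    - [-0.048,-0.085,0]
    - [-0.06,-0.11,0]
    - [-0.072,-0.126,0]
    - [-0.072,-0.126,0.02]
    - [-0.072,-0.126,0.04]
    - [-0.072,-0.126,0.06]
    - [-0.072,-0.126,0.06]
  twist:
    - [0,0,0.009]
    - [0,0,0.009]
    - [0,0,0.009]
    - [0,0,0.009]
    - [0,0,0.009]
    - [0,0,0.009]
    - [0,0,0.009]
    - [0,0,0.009]
    - [0,0,0.009]
    - [0,0,0.009]
  claw: [0,0,0,0,0,0,0,0,0,0]

```text
time_s: 9.87
ee_pos: [600.4, 11.7, 180.7]
orientation: [-0.09, 0.996, -0.001, -0.006]
force: [-0.8, -0.4, -0.1]
gripper_width: 0.002
```

```bash
python3 - <<'E'
from h import *
plan([3,-140,93],0)
crop('side',200,80,380,270,3.1,'s7.png');crop('top',220,150,360,290,4.2,'t7.png')
E
```

```text
t 9.87 rack [[  -2.1 -150.6  180.7]] off [-0.0061  0.0108  0.0876] twist [-0.001 -0.012 -0.01 ] F [-0.9 -0.2 -0.1] J [ 0.24  0.75 -0.61  1.64  0.51  0.93  1.19]
toolz rack [-0.012 -0.001 -1.   ]
```

View pics/s7.png

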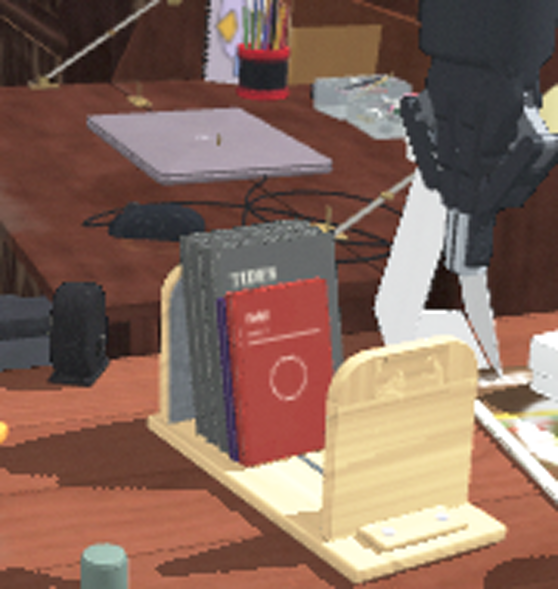

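View pics/t7.png

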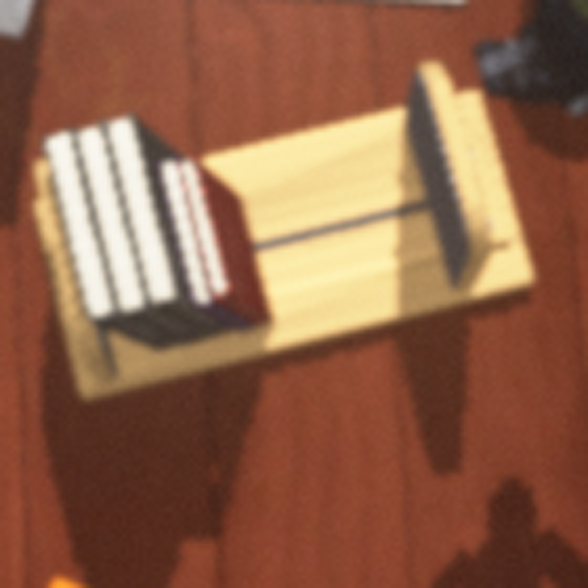

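```bash
python3 - <<'E'
from h import *
s=r.sense();p=proj('side',[s['ee_pos']]);print(p,(p-[200,80])*3.1,(proj('top',[s['ee_pos']])-[220,150])*4.2)
W=world([[0,-95,94],[0,-95,139],[0,-150,93]],O,TH);print((proj('side',W)-[200,80])*3.1)
plan([3,-138,93],0)
E
```

```text
[[350.02150937 178.30056893]] [[465.06667905 304.7317637 ]] [[566.78791075 101.05284768]]
[[399.64251936 412.10157358]
 [404.06259677 347.19516503]
 [452.56284327 444.4117674 ]]
t 9.97 rack [[   0.9 -149.8  184.4]] off [-0.0025  0.0119  0.0914] twist [-0.001 -0.005 -0.01 ] F [0.2 0.3 0.4] J [ 0.24  0.74 -0.61  1.64  0.51  0.93  1.19]
toolz rack [-0.005 -0.001 -1.   ]
```

```bash
python3 - <<'E'
from h import *
im=r.snapshot('side')[:,:,::-1].copy()
s=r.sense();m=R.from_quat(s['orientation']).as_matrix();print(s['ee_pos'])
for d in(0,-.019,-.073):
    p=proj('side',[s['ee_pos']+m[:,2]*d*1000])[0];print(p);cv2.circle(im,(int(round(p[0])),int(round(p[1]))),0,(0,255,0),-1)
crop('side',310,80,390,200,5,'s8.png',im)
E
```

```text
[604.02200818  13.51332183 185.40126737]
[350.36725789 177.66959785]
[351.20127058 167.89441651]
[353.64738462 139.25120296]
```

View pics/s8.png

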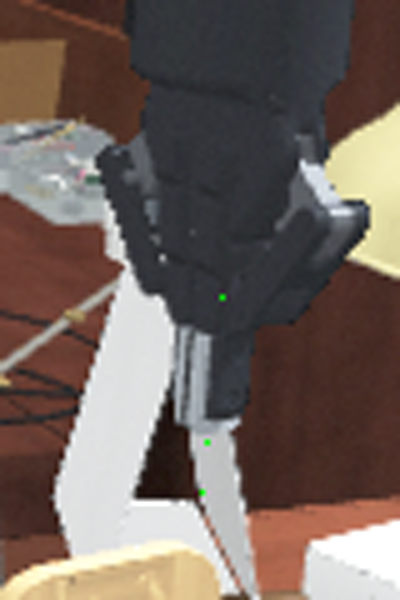

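```bash
python3 - <<'E'
from h import *
plan([3,-142,72],0,-.35)
E
```

```text
t 10.02 rack [[   1.8 -149.5  185.4]] off [-0.0014  0.0076  0.1134] twist [-0.35  -0.001 -0.01 ] F [0.6 0.3 0.5] J [ 0.24  0.74 -0.61  1.64  0.51  0.93  1.19]
toolz rack [-0.002 -0.    -1.   ]
```

Call:
move_arm:
  offset:
    - [0,0,0]
    - [0,0.002,0.016]
    - [0,0.004,0.032]
    - [-0.001,0.007,0.048]
    - [-0.001,0.007,0.064]
    - [-0.001,0.007,0.08]
    - [-0.001,0.007,0.096]
    - [-0.001,0.007,0.112]
    - [-0.001,0.007,0.113]
    - [-0.001,0.007,0.113]
  twist:
    - [-0.07,0,0]
    - [-0.14,0,0]
    - [-0.21,0,0]
    - [-0.28,0,0]
    - [-0.35,0,-0.01]
    - [-0.35,0,-0.01]
    - [-0.35,0,-0.01]
    - [-0.35,0,-0.01]
    - [-0.35,0,-0.01]
    - [-0.35,0,-0.01]
  claw: [0,0,0,0,0,0,0,0,0,0]

```text
time_s: 10.85
ee_pos: [603.7, 20.3, 72.3]
orientation: [-0.093, 0.98, 0.173, -0.017]
force: [-0.1, 0.4, 0.4]
gripper_width: 0.004
```

```bash
python3 - <<'E'
from h import *
plan([3,-115,72],0,-.35)
im=r.snapshot('side')[:,:,::-1].copy()
p=proj('side',[r.sense()['ee_pos']])[0];cv2.circle(im,(int(round(p[0])),int(round(p[1]))),0,(0,255,0),-1)
crop('side',260,100,390,270,3.5,'s9.png',im)
E
```

```text
t 10.85 rack [[   2.7 -142.8   72.3]] off [-0.0003  0.026   0.0098] twist [-0.001 -0.001 -0.   ] F [-0.1  0.4  0.4] J [ 0.47  1.01 -0.75  1.63  0.4   0.77  1.44]
toolz rack [-0.001  0.342 -0.94 ]
```

View pics/s9.png

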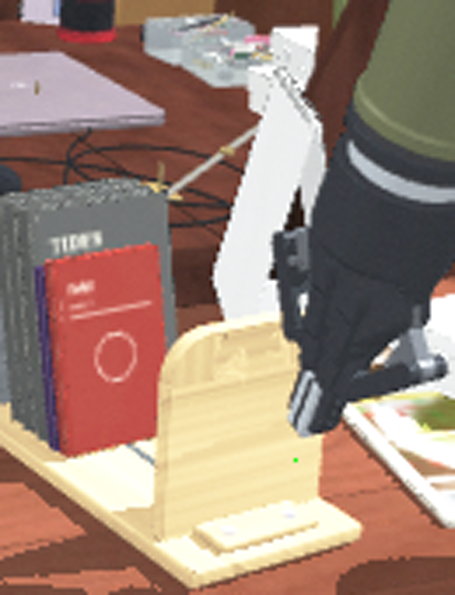

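Call:
move_arm:
  offset:
    - [0,0.006,0.002]
    - [0,0.012,0.004]
    - [0,0.018,0.0066]
    - [0,0.023,0.0084]
    - [0,0.028,0.0102]
    - [0,0.032,0.0117]
    - [0,0.036,0.013]
    - [0,0.04,0.0146]
    - [0,0.044,0.016]
    - [0,0.048,0.0175]
  twist:
    - [0,0,0]
    - [0,0,0]
    - [0,0,0]
    - [0,0,0]
    - [0,0,0]
    - [0,0,0]
    - [0,0,0]
    - [0,0,0]
    - [0,0,0]
    - [0,0,0]
  claw: [0,0,0,0,0,0,0,0,0,0]

```text
time_s: 11.73
ee_pos: [593.9, 69.6, 71.5]
orientation: [-0.093, 0.98, 0.172, -0.017]
force: [0.8, -3.3, 2.6]
gripper_width: -0.0
```

```bash
python3 - <<'E'
from h import *
plan([3,-60,72],0,-.35)
crop('side',240,80,380,270,3,'s10.png')
E
```

```text
t 11.73 rack [[  2.4 -92.5  71.5]] off [-0.0006  0.0307  0.0107] twist [-0.002 -0.001 -0.001] F [ 0.2 -3.4  2.6] J [ 0.4   0.99 -0.74  1.68  0.4   0.7   1.36]
toolz rack [-0.001  0.341 -0.94 ]
```

View pics/s10.png

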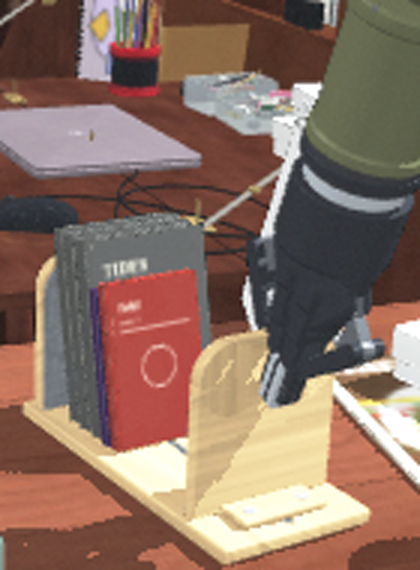

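Call:
move_arm:
  offset:
    - [0,0.0042,0.0015]
    - [0,0.0084,0.003]
    - [0,0.0127,0.0046]
    - [0,0.017,0.0062]
    - [0,0.0211,0.0077]
    - [0,0.0254,0.0092]
    - [0,0.0296,0.0108]
    - [0,0.0338,0.0123]
    - [0,0.038,0.0139]
    - [0,0.0423,0.0154]
  twist:
    - [0,0,0]
    - [0,0,0]
    - [0,0,0]
    - [0,0,0]
    - [0,0,0]
    - [0,0,0]
    - [0,0,0]
    - [0,0,0]
    - [0,0,0]
    - [0,0,0]
  claw: [0,0,0,0,0,0,0,0,0,0]

```text
time_s: 12.62
ee_pos: [584.9, 115.2, 71.5]
orientation: [-0.093, 0.98, 0.173, -0.017]
force: [1.9, -3.0, -3.6]
gripper_width: -0.001
```

```bash
python3 - <<'E'
from h import *
plan([3,-10,72],0,-.35)
crop('side',240,80,380,270,3,'s11.png');crop('top',220,120,360,260,4,'t11.png')
E
```

```text
t 12.62 rack [[  2.2 -46.1  71.5]] off [-0.0008  0.0341  0.0119] twist [-0.    -0.001 -0.   ] F [ 1.3 -3.3 -3.6] J [ 0.32  0.98 -0.72  1.71  0.39  0.65  1.3 ]
toolz rack [-0.001  0.343 -0.939]
```

View pics/s11.png

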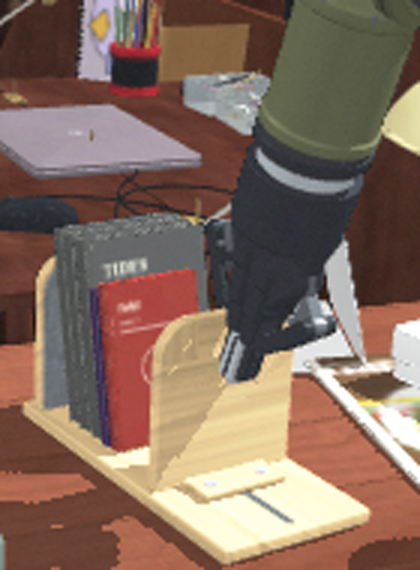

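View pics/t11.png

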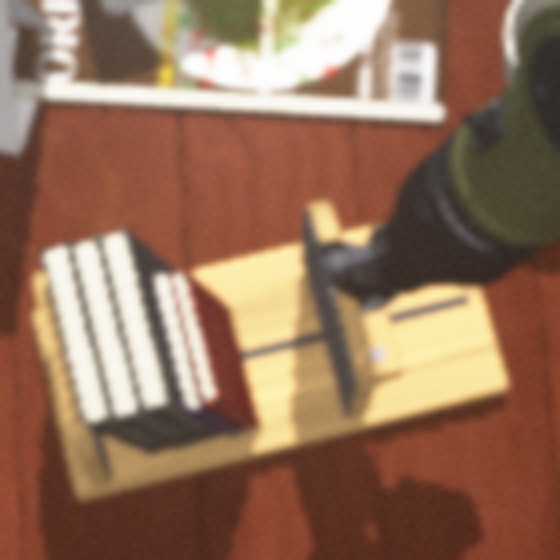

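Call:
move_arm:
  offset:
    - [0,0.0038,0.0014]
    - [0,0.0076,0.0028]
    - [0,0.0113,0.0041]
    - [0,0.015,0.0055]
    - [0,0.0188,0.0069]
    - [0,0.0226,0.0082]
    - [0,0.0264,0.0096]
    - [0,0.0301,0.011]
    - [0,0.0338,0.0123]
    - [0,0.0376,0.0137]
  twist:
    - [0,0,0]
    - [0,0,0]
    - [0,0,0]
    - [0,0,0]
    - [0,0,0]
    - [0,0,0]
    - [0,0,0]
    - [0,0,0]
    - [0,0,0]
    - [0,0,0]
  claw: [0,0,0,0,0,0,0,0,0,0]

```text
time_s: 13.55
ee_pos: [577.4, 154.5, 71.7]
orientation: [-0.093, 0.98, 0.173, -0.017]
force: [-0.8, -3.9, 1.8]
gripper_width: -0.002
```

```bash
python3 - <<'E'
from h import *
plan([3,10,72],0,-.35)
crop('side',240,80,380,270,3,'s12.png');crop('top',220,120,360,260,4,'t12.png')
E
```

```text
t 13.55 rack [[ 2.3 -6.  71.7]] off [-0.0007  0.0152  0.0052] twist [-0.    -0.001 -0.   ] F [-1.5 -3.7  1.8] J [ 0.25  0.97 -0.71  1.74  0.39  0.61  1.24]
toolz rack [-0.001  0.343 -0.939]
```

View pics/s12.png

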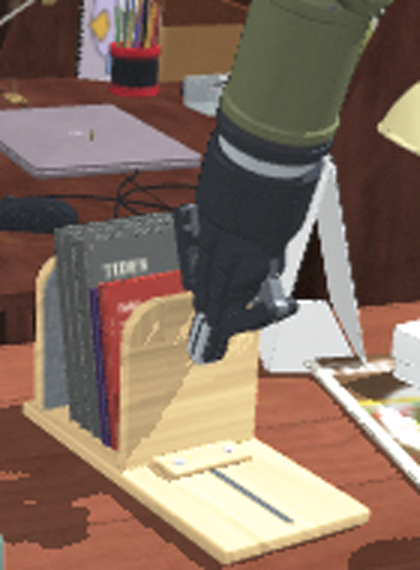

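View pics/t12.png

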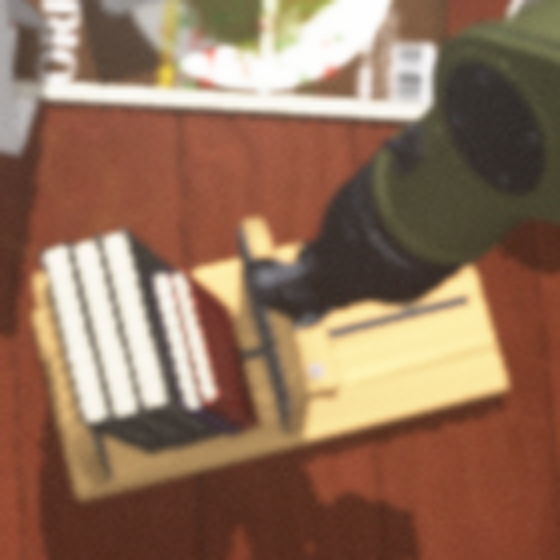

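Nearly at the red book's foot; continue slowly.

Call:
move_arm:
  offset:
    - [0,0.0017,0.0006]
    - [0,0.0034,0.0012]
    - [0,0.0051,0.0019]
    - [0,0.0068,0.0025]
    - [0,0.0085,0.0031]
    - [0,0.0102,0.0037]
    - [0,0.0119,0.0043]
    - [0,0.0136,0.005]
    - [0,0.0153,0.0056]
    - [0,0.017,0.0062]
  twist:
    - [0,0,0]
    - [0,0,0]
    - [0,0,0]
    - [0,0,0]
    - [0,0,0]
    - [0,0,0]
    - [0,0,0]
    - [0,0,0]
    - [0,0,0]
    - [0,0,0]
  claw: [0,0,0,0,0,0,0,0,0,0]

```text
time_s: 14.48
ee_pos: [574.5, 170.7, 71.7]
orientation: [-0.093, 0.98, 0.172, -0.017]
force: [-0.4, -5.9, 3.3]
gripper_width: 0.003
```

```bash
python3 - <<'E'
from h import *
plan([3,27,72],0,-.35)
crop('side',240,80,380,270,3,'s13.png');crop('top',220,120,360,260,4,'t13.png')
E
```

```text
t 14.48 rack [[ 2.5 10.5 71.7]] off [-0.0005  0.0157  0.0053] twist [-0.002 -0.001 -0.001] F [-1.5 -5.7  3.3] J [ 0.22  0.96 -0.7   1.74  0.39  0.59  1.21]
toolz rack [-0.001  0.341 -0.94 ]
```

View pics/s13.png

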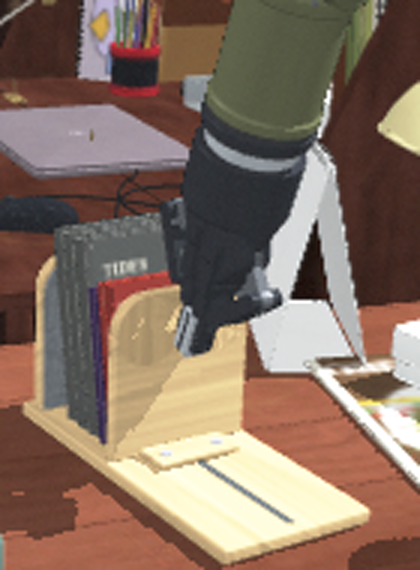

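View pics/t13.png

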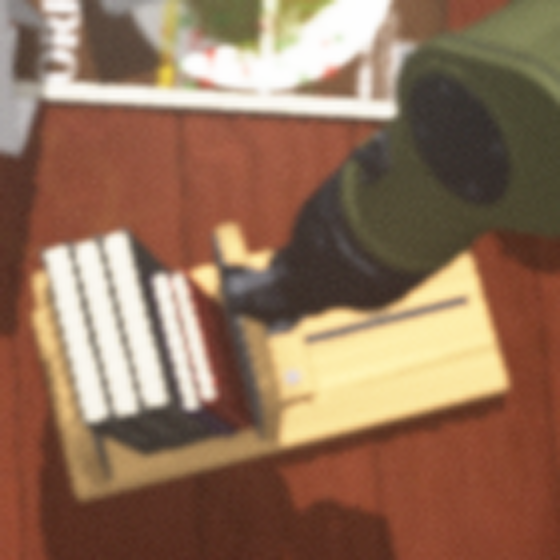

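Call:
move_arm:
  offset:
    - [0,0.0011,0.0004]
    - [0,0.0022,0.0008]
    - [0,0.0033,0.0012]
    - [0,0.0044,0.0016]
    - [0,0.0055,0.002]
    - [0,0.0066,0.0024]
    - [0,0.0077,0.0028]
    - [0,0.0088,0.0032]
    - [0,0.0099,0.0036]
    - [0,0.011,0.004]
  twist:
    - [0,0,0]
    - [0,0,0]
    - [0,0,0]
    - [0,0,0]
    - [0,0,0]
    - [0,0,0]
    - [0,0,0]
    - [0,0,0]
    - [0,0,0]
    - [0,0,0]
  claw: [0,0,0,0,0,0,0,0,0,0]

```text
time_s: 15.42
ee_pos: [572.2, 182.3, 71.6]
orientation: [-0.093, 0.98, 0.172, -0.017]
force: [-0.2, -6.4, 3.6]
gripper_width: 0.0
```

```bash
python3 - <<'E'
from h import *
plan([3,27,72],0,-.35)
crop('side',240,80,380,270,3,'s14.png');crop('top',220,120,360,260,4,'t14.png')
E
```

```text
t 15.42 rack [[ 2.5 22.2 71.6]] off [-0.0005  0.0046  0.0013] twist [-0.002 -0.001 -0.001] F [-1.4 -6.3  3.6] J [ 0.2   0.96 -0.7   1.75  0.38  0.58  1.19]
toolz rack [-0.001  0.341 -0.94 ]
```

View pics/s14.png

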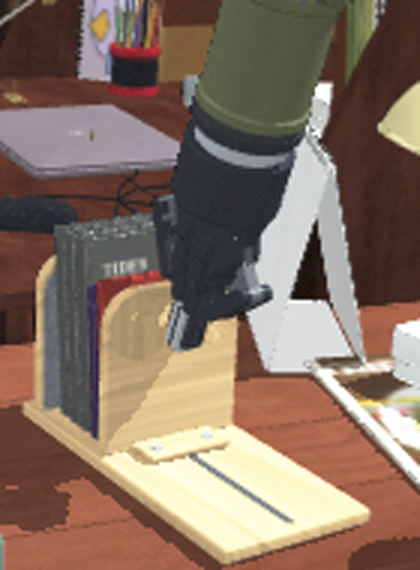

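View pics/t14.png

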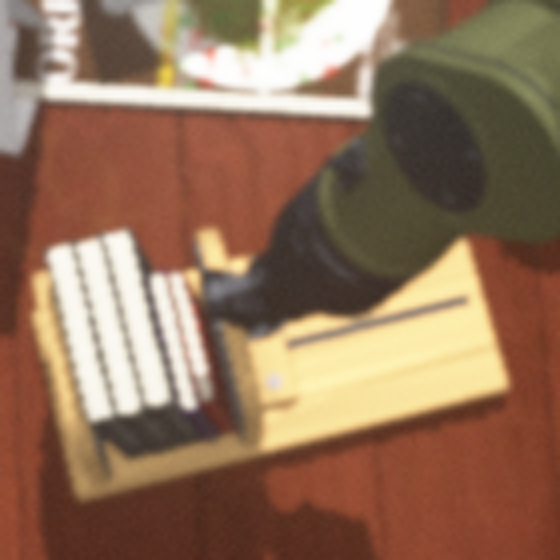

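Call:
move_arm:
  offset:
    - [0,0.001,0.0004]
    - [0,0.002,0.0007]
    - [0,0.003,0.0011]
    - [0,0.0038,0.0014]
    - [0,0.0046,0.0017]
    - [0,0.0054,0.002]
    - [0,0.0062,0.0023]
    - [0,0.007,0.0026]
    - [0,0.0078,0.0028]
    - [0,0.0085,0.0031]
  twist:
    - [0,0,0]
    - [0,0,0]
    - [0,0,0]
    - [0,0,0]
    - [0,0,0]
    - [0,0,0]
    - [0,0,0]
    - [0,0,0]
    - [0,0,0]
    - [0,0,0]
  claw: [0,0,0,0,0,0,0,0,0,0]

```text
time_s: 16.35
ee_pos: [570.4, 191.2, 71.6]
orientation: [-0.093, 0.98, 0.172, -0.017]
force: [-0.0, -5.5, 3.1]
gripper_width: -0.001
```

```bash
python3 - <<'E'
from h import *
plan([3,27,72],0,-.35)
crop('side',240,80,380,270,3,'s15.png');crop('top',220,120,360,260,4,'t15.png')
E
```

```text
t 16.35 rack [[ 2.4 31.3 71.6]] off [-0.0006 -0.0039 -0.0018] twist [-0.002 -0.001 -0.001] F [-1.1 -5.4  3.1] J [ 0.18  0.96 -0.69  1.75  0.38  0.57  1.18]
toolz rack [-0.001  0.341 -0.94 ]
```

View pics/s15.png

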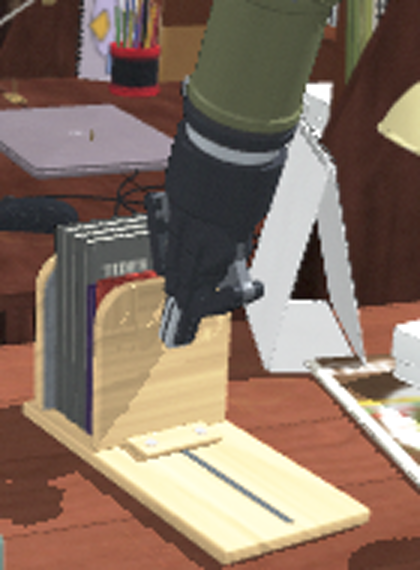

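View pics/t15.png

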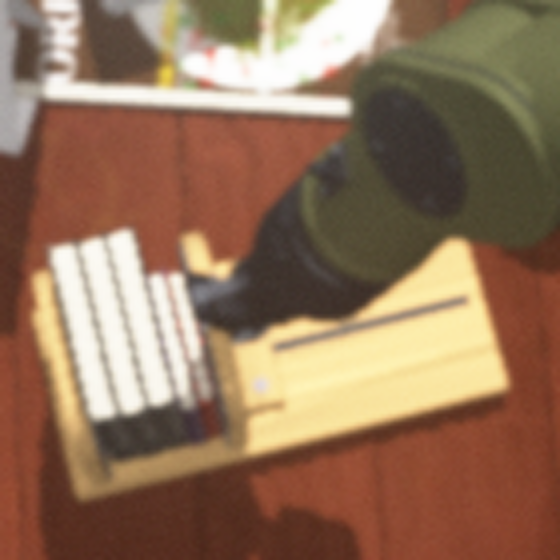

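Call:
move_arm:
  offset:
    - [0,0.0006,0.0002]
    - [0,0.0012,0.0004]
    - [0,0.0018,0.0007]
    - [0,0.0024,0.0009]
    - [0,0.003,0.0011]
    - [0,0.0036,0.0013]
    - [0,0.0042,0.0015]
    - [0,0.0046,0.0017]
    - [0,0.005,0.0018]
    - [0,0.0054,0.002]
  twist:
    - [0,0,0]
    - [0,0,0]
    - [0,0,0]
    - [0,0,0]
    - [0,0,0]
    - [0,0,0]
    - [0,0,0]
    - [0,0,0]
    - [0,0,0]
    - [0,0,0]
  claw: [0,0,0,0,0,0,0,0,0,0]

```text
time_s: 17.28
ee_pos: [570.1, 193.8, 71.4]
orientation: [-0.092, 0.981, 0.17, -0.017]
force: [-0.5, -13.8, 11.1]
gripper_width: -0.001
```

```bash
python3 - <<'E'
from h import *
plan([3,27,72],0,-.35)
crop('side',240,130,340,240,5,'s16.png');crop('top',220,165,300,245,7,'t16.png')
E
```

```text
t 17.28 rack [[ 2.5 33.9 71.4]] off [-0.0005 -0.0063 -0.0029] twist [-0.006 -0.001 -0.003] F [ -3.1 -13.4  11.1] J [ 0.17  0.96 -0.69  1.75  0.38  0.57  1.17]
toolz rack [-0.001  0.337 -0.941]
```

View pics/s16.png

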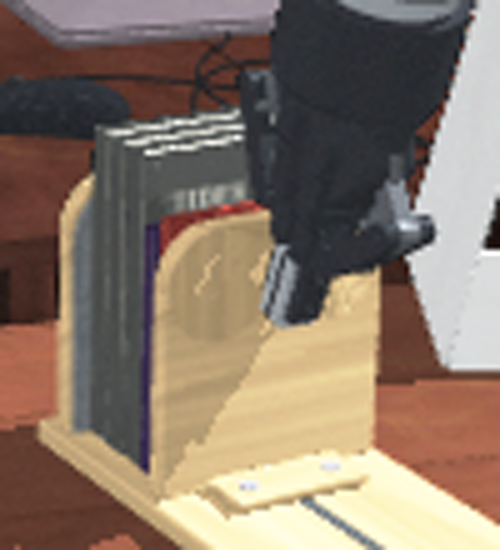

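View pics/t16.png

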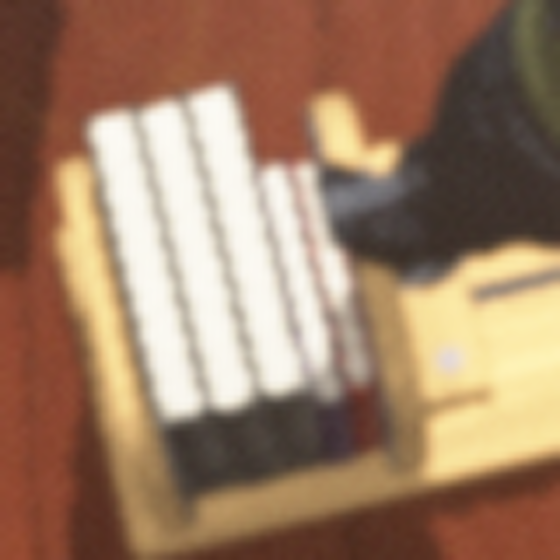

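Call:
move_arm:
  offset:
    - [0,-0.002,-0.001]
    - [0,-0.006,-0.002]
    - [0,-0.012,-0.0044]
    - [0,-0.022,-0.008]
    - [0,-0.034,-0.0124]
    - [0,-0.048,-0.0175]
    - [0,-0.062,-0.0226]
    - [0,-0.07,-0.04]
    - [0,-0.08,-0.07]
    - [0,-0.09,-0.1]
  twist:
    - [0,0,0]
    - [0,0,0]
    - [0,0,0]
    - [0,0,0]
    - [0,0,0]
    - [0,0,0]
    - [0,0,0]
    - [0,0,0]
    - [0,0,0]
    - [0,0,0]
  claw: [0,0,0,0,0,0,0,0,0,0]

```text
time_s: 18.22
ee_pos: [590.9, 79.6, 134.7]
orientation: [-0.093, 0.98, 0.174, -0.018]
force: [0.7, 0.3, 0.0]
gripper_width: -0.002
```

```bash
python3 - <<'E'
from h import *
plan([3,27,72],0,-.35)
crop('side',240,130,340,240,5,'s17.png');crop('top',220,165,310,255,6.5,'t17.png')
ends(r.snapshot('top'))
E
```

```text
t 18.22 rack [[  1.5 -82.1 134.7]] off [-0.0018  0.0809  0.0964] twist [ 0.001 -0.003 -0.001] F [0.7 0.2 0. ] J [ 0.41  0.91 -0.79  1.66  0.34  0.8   1.36]
toolz rack [-0.003  0.344 -0.939]
[ 233  178   40   47 1161] x -42.6..53.2 y 86.4
```

View pics/s17.png

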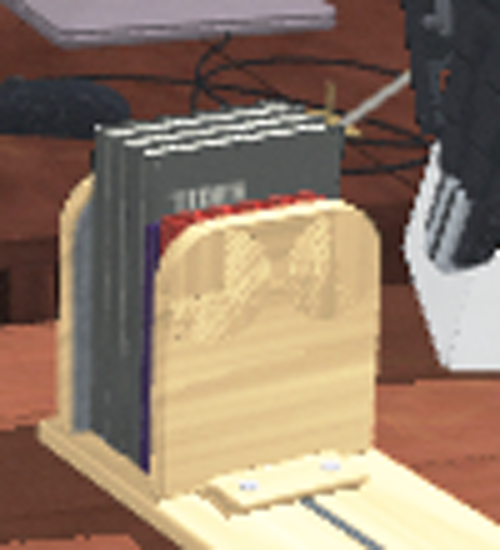

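View pics/t17.png

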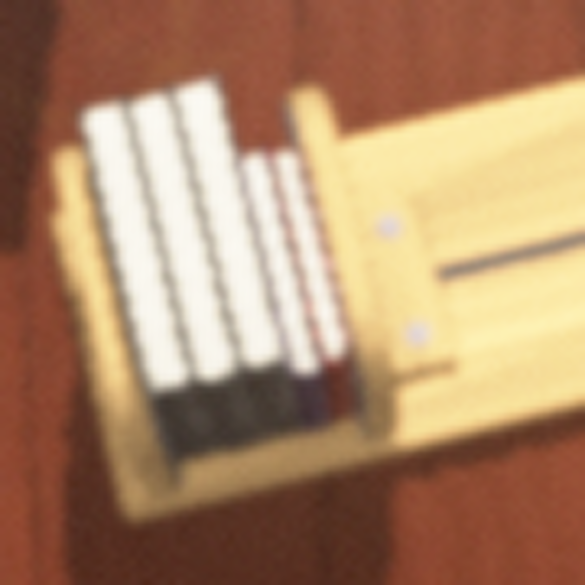

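```bash
python3 - <<'E'
from h import *
f=lambda p:(np.array(p)/6.5+[220,165])
print('d1 top L/R',rack(onz('top',[f((150,388)),f((186,383)),f((280,362)),f((85,115)),f((212,80))],164),O,TH))
print('d1 bottom L',rack(onz('top',[f((172,460)),f((300,428))],14),O,TH))
print('pur/red top',rack(onz('top',[f((305,375))],132),O,TH),rack(onz('top',[f((335,360))],139),O,TH))
print('slide far top inner/outer',rack(onz('top',[f((297,100)),f((325,95)),f((375,430))],139),O,TH), 'foot outer',rack(onz('top',[f((455,367))],20),O,TH))
g=lambda p:(np.array(p)/5+[240,130])
print('slide outer bottom near (side)',rack(onz('side',[g((157,498)),g((372,452))],14),O,TH))
S=onz('side',[g((43,437))],14);print('board corner -62/140',rack(S,O,TH))
E
```

```text
d1 top L/R [[-44.54989917 116.37379121 164.        ]
 [-45.88275493 104.16975429 164.        ]
 [-46.71750097  71.65167962 164.        ]
 [ 53.81062445 116.09795169 164.        ]
 [ 55.08229488  70.76043697 164.        ]]
d1 bottom L [[-44.89772916 119.71620299  14.        ]
 [-44.93456817  69.19354225  14.        ]]
pur/red top [[-47.21385511  64.06985553 132.        ]] [[-45.95609232  52.84213865 139.        ]]
slide far top inner/outer [[ 47.68523547  43.22404132 139.        ]
 [ 47.01440531  33.22730803 139.        ]
 [-73.15410432  45.45392215 139.        ]] foot outer [[-37.65310829   6.01410239  20.        ]]
slide outer bottom near (side) [[-54.17113969  38.31870105  14.        ]
 [ 60.17396086  34.46872451  14.        ]]
board corner -62/140 [[-67.28788378 122.02047148  14.        ]]
```

```bash
python3 - <<'E'
from h import *
im=r.snapshot('top').astype(np.float32).min(2)
from scipy.ndimage import map_coordinates
def prof(y,z,xs):
    p=proj('top',world(np.c_[xs,0*xs+y,0*xs+z],O,TH));return map_coordinates(im,[p[:,1],p[:,0]],order=1)
xs=np.arange(-70,80,.25)
for nm,ys,z in [('d1',(105,108,111),164),('d2',(90,93,96),164),('d3',(75,78,81),164),('pur',(61,63),132),('red',(51,53),139)]:
    for y in ys:
        v=prof(y,z,xs);w=np.nonzero(v>140)[0];print(nm,y,xs[w[0]],xs[w[-1]])
E
```

```text
d1 105 -44.0 56.25
d1 108 -45.0 57.0
d1 111 -44.75 57.0
d2 90 -45.0 56.25
d2 93 -45.75 56.5
d2 96 -45.75 56.25
d3 75 -44.75 57.0
d3 78 -45.25 57.0
d3 81 -44.75 57.0
pur 61 -45.0 35.0
pur 63 -45.75 35.75
red 51 -43.25 32.0
red 53 -43.75 32.25
```

```bash
python3 - <<'E'
from h import *
for n in('side','top'):
    a=cv2.imread(f'pics/{n}0.png');b=r.snapshot(n)[:,:,::-1];cv2.imwrite(f'pics/{n}F.png',b)
    for nm,(x,y) in ({'side':{'glue':(234,281),'marker':(191,229),'mug':(424,242),'clock':(227,187)},'top':{'clock':(185,254),'glue':(381,286),'marker':(252,301)}})[n].items():
        s=np.s_[y-22:y+22,x-18:x+18];print(n,nm,cv2.absdiff(a[s],b[s]).mean())
print(r.sense()['force'])
E
```

```text
side glue 14.690656565656566
side marker 3.692760942760943
side mug 1.135942760942761
side clock 1.5326178451178452
top clock 1.7356902356902357
top glue 1.7024410774410774
top marker 3.7483164983164983
[ 0.39754039  0.78134376 -0.32473957]
```

View pics/sideF.png

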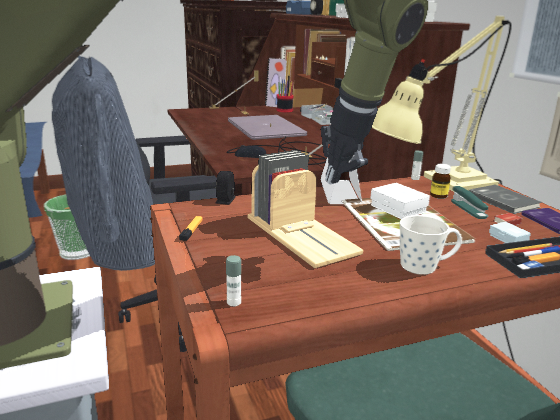

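```bash
python3 -c "
from cell import r
print(r.finish_job(), r.sense()['time_s'])"
```

```text
the job is handed in; nothing more can be done
the job is handed in; nothing more can be done
```

The grey diary is back in line with the other spines, and the sliding end is pushed up against the row with all five books standing upright and close together. I handed the job in at about 18.5 s with the gripper clear of everything.

**What I did:** with the fingers shut, I first pushed the diary in, which took about 2–3 N. I then pushed the sliding end along until the force rose from 5–6 N to 13 N at the stop.

**Last checks:**
- **Spines:** in the top view the diary lies within about 1 mm of its grey neighbours. The red notebook reads about 1–1.5 mm further in than the row.
- **Sliding end:** its outer face reads 33–38 mm against an expected 32 mm. Readings on the rack ran about 1–5 mm high, so I take it to be at the stop. The force rise and the upright books agree with that.
- **Bystanders:** the mug, clock, glue stick and highlighter look unmoved. The one large picture difference, at the glue stick in the side view, I put down to the arm's shadow, since the top view shows it unchanged.

**One disagreement:** in the side pictures the shut fingertips end about 15–25 mm behind the reported TCP. The point of contact on the diary's spine also fitted about 23 mm. I allowed for this in the push on the sliding end.

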